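# Turn the swivel hook to its stop and hang the washer gauge

## Robot

A 6-joint arm with a two-finger parallel gripper is mounted at the origin on the work surface. World frame = base frame: x ahead of the robot, y to its left, z up, the work surface at z = 0. Lengths are in mm, angles in rad, forces in N, time in s.
With the tool pointing down it reaches from about 275 to 975 mm from the base axis. Payload 8.4 kg.
Tool frame: the origin (TCP) lies at the centre of the arm's flange, where the gripper is bolted on; the fingertips stand 190 mm ahead of it and the grasp point (between the pads) lies 171 mm ahead of it; z points along the fingers, y is the direction in which the jaws open and shut (so a half turn about z gives the same grasp; the last joint's range is limited). The gripper opens to 92 mm and grips with 3 to 60 N. Pads are 20 mm wide; open, the fingers measure 128 mm over their backs; the gripper's body (75 mm by 189 mm) begins 69 mm behind the grasp point.
Start: joints at [1.241, 0.353, 1.633, -0, 1.155, -0.002], TCP at [201.225, 591.725, 404.683] pointing down, gripper open.
Joint ranges: [-2.63, 2.63], [-0.92, 2.1], [0.06, 2.66], [-1.3, 4.44], [0, 2.69], [-3.02, 3.02]. Speed limits (rad/s): [2.22, 2.22, 2.79, 3.14, 3.14, 3.14].

## Interface

Orientations are given as [roll, pitch, yaw] about the fixed x, y, z axes, in that order (R = Rz(yaw) Ry(pitch) Rx(roll)).
In Python, from station import env gives the robot as it stands.
- The arm moves only by the tool jog_arm, never from a script. Its argument "increments" is one flat list of numbers, 7 for each row, row after row: the shift along the world's x, y, z in mm, then the turn, a rotation vector about the world's x, y, z in degrees, then the opening, from 0 (shut) to 1 (fully open). A call has exactly 8 rows; each row shifts and turns the pose as measured when the row begins; what a row does not reach is not made up. A row lasts 1/10 s, in which the tool goes at most 50 mm and 8.59 degrees, less where a joint would pass 70% of its speed; a pose out of reach is approached as far as the arm can. A call with a gripper value outside its range is refused whole. The fingers move at their own pace and stop on an object; "force" is the grip in N (left out, the last holds). Time passes only in rows, so rows that do not move let the fingers close, or fill a call up. It gives the time, the measured TCP pose, the force and the opening at its end, in the units of the state.
- env.get_obs(): the state, without advancing time (a new reading comes with each control period).
- env.camera(name): name is "scene" or "side" or "wrist"; returns (picture, depth): 384x512x3 uint8, blue, green, red; 384x512 float32, mm along the optical axis (not along the pixel's ray), 0 where there is no reading.
- env.get_calibration(name): a dict with "vertical_fov" (degrees; the focal length in pixels is half the picture's height over the tangent of half this angle, whatever the lens; pixels are square), "cx", "cy" (the principal point, pixels), "pose" (4x4, takes a point from camera to world coordinates). Camera axes: x right, y down, z forward; pixel columns grow to the right and rows downward; lengths in mm; the calibration is good to about 2 mm. A picture is of the moment at which its call begins: read the wrist's pose just before it. get_calibration takes no time and is no camera call; for the wrist camera it gives the pose at the moment of the call.
- env.hand_in(): hands the job in, once; it reports no verdict.
The state is a dict: "time_s": time; "q": joint angles; "joint_vel": joint speeds; "tau": joint torques, N m; "tool_pos": TCP position; "tcp_rot": TCP orientation; "wrist_force": force on the tool from outside, world axes, zero at the start; "torque": the same for the moment, N m; "finger_gap": finger opening in mm.
Only numpy, scipy, OpenCV 4.12 (cv2) and the standard library are available. Lean on these libraries where they do the work, as an engineer would, in place of code of your own. Each camera call takes 0.05 s, during which the arm holds its last target. There are 200 camera calls.

## Task

Swing the swivel hook anticlockwise (seen from above) until it is pressed firmly home against its stop, so that it faces the picker, but feel for the stop and do not force it. Then take the washer gauge that has the round window out of the wooden holder and hang it gently by its window on the hook; leave it hanging there without turning the hook away again. Leave everything else on the bench where it is.

Things in the scene. Friction and masses are not known exactly. Their poses are not given: they have to be found in the camera images.
- stand: Fixed steel stand: round foot 110 mm across, 14 mm high, post 20 mm across, on top a fixed disc 74 mm across, upper face 144 mm above the bench. Origin: centre of the foot's underside, on the bench; z up the post, which is also the hook's swivel axis. The hook, when home, points within about 0.45 rad of the stand's own -x direction.
- hook: Swivel hook: a round level steel bar 8 mm thick along its own +x from the swivel axis, with an upturned end. Hub round the axis 26 mm across, up to 16 mm above the bar's centre line. Origin: on the swivel axis at the height of the bar's centre line, 160 mm above the bench; z up. Turns about z, stays where left. Starts 0.8 to 2.3 rad clockwise of home; at home its +y side lies on the stop.
- hook_end (a point): The outer end of the bar, on its centre line, 85 mm from the swivel axis, where it turns up; the top of the upturned end is 16 mm above this point. The gauge goes on over this end, moved level towards the axis, with its window some 6 mm above the bar's centre line, and is then lowered.
- hook_push (a point): Point on the bar's centre line 65 mm from the axis, where to push it, level and square to the bar. Turning takes about 2 N here. The stop is rigid and its exact place unknown, so feel for it: press home here with 10 to 14 N for half a second. A robot push above 20 N anywhere on the hook damages the swivel and fails the job, as does forcing the gauge on it with more than 15 N.
- stop_pin: Eccentric stop of the hook: an upright round steel cam 12 mm across, clamped rigidly by a screw on the stand's disc about 28 mm from the swivel axis, from 142 to 178 mm above the bench. Origin: on the screw, at the height of the bar's centre line. The cam's middle lies 2.5 mm off the screw, to an unmeasured side: hook home, the screw is 7.5 to 12.5 mm to the +y side of the bar's centre line.
- holder: Fixed wooden holder block 60 x 160 x 32 mm (x, y, z) with two slots 25 mm deep, mouths on top, at y = -45 and +45 mm from its centre, each 33 mm along x and 11 mm along y. Origin: centre of its underside, on the bench; z up. The gauge stands in one slot, the blank in the other.
- gauge_eye (a point): Centre of the washer gauge's round window, 34 mm across (3 mm above the gauge's half height); at the start 77 mm above the bench. Axes: z up the tab, x across the width, y through the window. Hung, it is about 13 mm below the bar's centre line, along the bar between the stop and the upturned end.
- gauge: Washer gauge, loose, flat steel, about 150 g, upright in a slot. Round its window a ring 52 mm across, 8 mm thick. Above it a tab to grip, 24 mm wide (x), 10 mm thick (y), free from 26 to 64 mm above the window's centre. Below, a blade 30 mm wide, 8 mm thick, down to 70 mm under that centre. Both faces alike. Origin and axes as for its window's centre.
- blank: Second gauge of the same outline and tab but with a solid disc in place of the ring, no window; it stands in the other slot and stays there. Origin: centre of its disc, axes as for the gauge.
- big_washer: Loose flat washer 60 mm across, 6 mm thick, lying on the bench; to be left alone. Origin: centre of its underside.
- spring_ring: Loose spring ring 48 mm across, 7 mm thick, lying on the bench; to be left alone. Origin: centre of its underside.
- bolt: Loose bolt, 50 mm tall, standing on its 32 mm head; to be left alone. Origin: centre of its underside.
- carton: Closed cardboard carton 90 x 60 x 45 mm, to be left alone. Origin: centre of its underside.
- oil: White oil bottle, 48 mm across, 130 mm tall, to be left alone. Origin: centre of its underside.
- driver: Screwdriver lying on the bench, to be left alone.
- spanner: Spanner lying on the bench, to be left alone.
Things that resemble listed ones, but are neither listed nor needed, are in the scene too. Leave any orange or red look-alike of the gauge alone.

How it is judged:
By the outcome, as a careful person would: the job done as asked, in the order asked, and still so for the second after the job is handed in, with the robot touching nothing.
It also fails if it takes over 72 s, if anything falls off the work surface, if the arm or the gripper's body presses on something with over 40 N, if the wrist force passes 120 N, or if a joint passes its speed limit or range.

## Working session

There is one attempt and no reset: what is moved stays moved. The work goes in short steps, Python scripts to look and compute and a tool call to move; the robot and the scene stay as the last step left them, time stands still between calls to the robot, and variables do not carry over. Pictures are saved under pics/ and viewed, about 8 in all and at most 12, crops included, and the job is handed in when it is done.

Besides the shell and the picture viewer there is one more tool, called by a JSON object that holds its "api" and its "payload". jog_arm: Moves the arm, as the interface text tells. Its arguments: {"type":"object","properties":{"increments":{"type":"array","items":{"type":"number"}},"force":{"type":"number"}},"required":["increments"]}

```bash
mkdir -p pics; ls; cat > h.py <<'E'
import numpy as np, cv2
from station import env
def grab(n):
    c=env.get_calibration(n); im,d=env.camera(n); return im,d,c
def f_(c): return 192/np.tan(np.radians(c["vertical_fov"])/2)
def ray(c,u,v):
    T=np.array(c["pose"]); d=np.array([(u-c["cx"])/f_(c),(v-c["cy"])/f_(c),1.]); return T[:3,3],T[:3,:3]@d
def onz(c,u,v,z):
    o,d=ray(c,u,v); return o+d*(z-o[2])/d[2]
def pts(c,d):
    T=np.array(c["pose"]); v,u=np.mgrid[:384,:512]; 
    P=np.stack([(u-c["cx"])/f_(c)*d,(v-c["cy"])/f_(c)*d,d],-1); return P@T[:3,:3].T+T[:3,3]
def proj(c,p):
    T=np.array(c["pose"]); q=T[:3,:3].T@(np.array(p)-T[:3,3]); return q[0]/q[2]*f_(c)+c["cx"],q[1]/q[2]*f_(c)+c["cy"]
E
python3 - <<'E'
from h import *
print(env.get_obs())
for n in("scene","side","wrist"):
    im,d,c=grab(n); cv2.imwrite(f"pics/{n}0.png",im); np.savez(f"pics/{n}0.npz",im=im,d=d,**{k:c[k] for k in c})
    print(n,c)
a=[cv2.imread(f"pics/{n}0.png") for n in("scene","side")]
E
```

```text
pics
{'time_s': 0.0, 'q': array([ 1.24058661e+00,  3.53627570e-01,  1.63413308e+00,  6.25349568e-06,
        1.15520298e+00, -2.44588231e-03]), 'joint_vel': array([-0.00074868, -0.00085866, -0.00072909,  0.00175332, -0.00114035,
       -0.00088363]), 'tau': array([-1.86337500e-03, -5.93834031e+01, -3.34214365e+01,  6.94892462e-02,
        2.33302452e-02, -1.74046249e-04]), 'tool_pos': array([201.15340477, 591.49423712, 403.97682124]), 'tcp_rot': array([-3.14022169e+00, -9.07093906e-06,  2.81382628e+00]), 'wrist_force': array([-0.12906301,  0.34188179,  0.17249637]), 'torque': array([-0.00116944, -0.02418448,  0.00978012]), 'finger_gap': 92.00803193876463}
scene {'vertical_fov': 57.893732286328024, 'cx': 254.76826499065518, 'cy': 191.4115796230456, 'pose': array([[-8.78066546e-01,  3.62688142e-01, -3.12180161e-01,
         8.53595763e+02],
       [ 4.78292486e-01,  6.86068938e-01, -5.48220494e-01,
         5.14432217e+02],
       [ 1.53440396e-02, -6.30687501e-01, -7.75885196e-01,
         8.58597326e+02],
       [ 0.00000000e+00,  0.00000000e+00,  0.00000000e+00,
         1.00000000e
[... 194 characters left out ...]

       [-9.13262995e-02, -6.95466701e-01,  7.12731068e-01,
        -7.84897450e+02],
       [ 1.82685162e-02, -7.16771681e-01, -6.97068589e-01,
         8.67182775e+02],
       [ 0.00000000e+00,  0.00000000e+00,  0.00000000e+00,
         1.00000000e+00]])}
wrist {'vertical_fov': 58.01143974318883, 'cx': 250.8043595089457, 'cy': 194.49187630290777, 'pose': array([[ 3.22217122e-01,  9.11246379e-01,  2.56527119e-01,
         1.29401939e+02],
       [ 9.46664887e-01, -3.09785945e-01, -8.86468225e-02,
         6.15937115e+02],
       [-1.31059994e-03,  2.71408740e-01, -9.62463287e-01,
         3.83834946e+02],
       [ 0.00000000e+00,  0.00000000e+00,  0.00000000e+00,
         1.00000000e+00]])}
```

View pics/scene0.png

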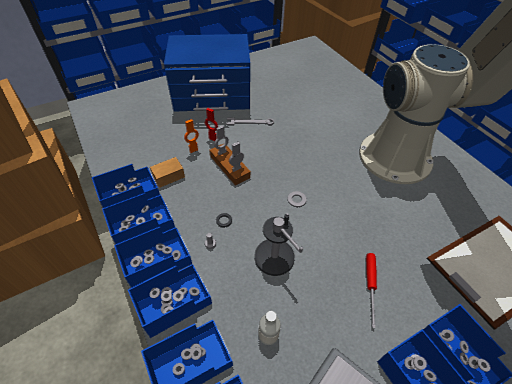

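View pics/side0.png

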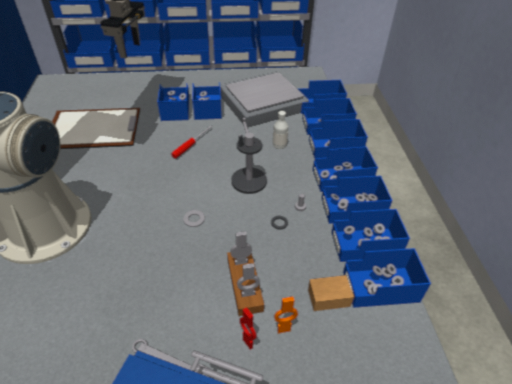

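The scene view shows the stand at about (275,245), with the hook bar pointing to about (300,248). The holder is at about (230,165), with one grey piece at (223,140) and another at (236,155). Orange and red look-alikes stand at (192,135) and (212,122). In the side view the stand is at (249,160) and the grey pieces at (241,248) and (249,280). Next I'll enlarge both areas.

```bash
python3 - <<'E'
from h import *
a=cv2.imread("pics/scene0.png");b=cv2.imread("pics/side0.png")
def cr(i,x,y,w=80,h=60): return cv2.resize(i[y:y+h,x:x+w],(400,300),interpolation=cv2.INTER_CUBIC)
o=np.vstack([np.hstack([cr(a,190,125),cr(a,245,210)]),np.hstack([cr(b,205,228,107,80),cr(b,215,115,107,80)])])
cv2.imwrite("pics/comp0.png",o)
for n,rois in(("scene",[(190,125,80,60),(245,210,80,60)]),("side",[(205,228,107,80),(215,115,107,80)])):
    z=np.load(f"pics/{n}0.npz"); P=pts(z,z["d"])
    for x,y,w,h in rois:
        Q=P[y:y+h,x:x+w].reshape(-1,3); 
        for lo,hi in((20,40),(60,78),(78,105),(110,141),(141,150),(155,170),(172,182)):
            S=Q[(Q[:,2]>lo)&(Q[:,2]<hi)]
            if len(S)>3: print(n,(x,y),(lo,hi),len(S),S.mean(0).round(),S.min(0).round(),S.max(0).round())
E
```

```text
scene (190, 125) (20, 40) 619 [ 542. -230.   31.] [ 495. -389.   20.] [ 624. -144.   40.]
scene (190, 125) (60, 78) 121 [ 538. -251.   69.] [ 503. -393.   60.] [ 598. -174.   78.]
scene (190, 125) (78, 105) 157 [ 546. -237.   91.] [ 504. -357.   78.] [ 613. -174.  105.]
scene (190, 125) (110, 141) 132 [ 539. -229.  126.] [ 517. -353.  110.] [ 610. -175.  141.]
scene (190, 125) (141, 150) 28 [ 533. -223.  143.] [ 518. -276.  141.] [ 550. -176.  145.]
scene (245, 210) (20, 40) 29 [579. 144.  30.] [569. 135.  20.] [584. 149.  40.]
scene (245, 210) (60, 78) 28 [578. 144.  69.] [567. 136.  60.] [584. 149.  77.]
scene (245, 210) (78, 105) 16 [579. 144.  85.] [568. 137.  79.] [584. 148.  90.]
scene (245, 210) (110, 141) 20 [596. 159. 139.] [567. 132. 137.] [610. 175. 141.]
scene (245, 210) (141, 150) 419 [580. 143. 144.] [538. 102. 141.] [610. 175. 150.]
scene (245, 210) (155, 170) 145 [570. 175. 163.] [545. 135. 155.] [587. 227. 170.]
scene (245, 210) (172, 182) 118 [569. 145. 176.] [544. 126. 173.] [586. 226. 182.]
side (205, 228) (20, 40) 960 [ 534. -247.   33.] [ 494. -309.   20.] [ 684
[... 239 characters left out ...]
127.] [ 514. -366.  110.] [ 621. -177.  141.]
side (205, 228) (141, 150) 81 [ 533. -234.  143.] [ 514. -279.  141.] [ 548. -176.  146.]
side (215, 115) (20, 40) 558 [722. 300.  30.] [479.  73.  20.] [842. 474.  40.]
side (215, 115) (60, 78) 98 [664. 253.  69.] [564. 126.  61.] [837. 361.  78.]
side (215, 115) (78, 105) 168 [658. 253.  91.] [564. 124.  78.] [834. 358. 105.]
side (215, 115) (110, 141) 49 [642. 230. 123.] [543. 100. 111.] [699. 309. 141.]
side (215, 115) (141, 150) 259 [574. 126. 146.] [535.  98. 141.] [607. 173. 150.]
side (215, 115) (155, 170) 93 [563. 151. 164.] [541. 124. 155.] [583. 220. 170.]
side (215, 115) (172, 182) 73 [566. 138. 177.] [541. 122. 172.] [584. 221. 181.]
```

View pics/comp0.png

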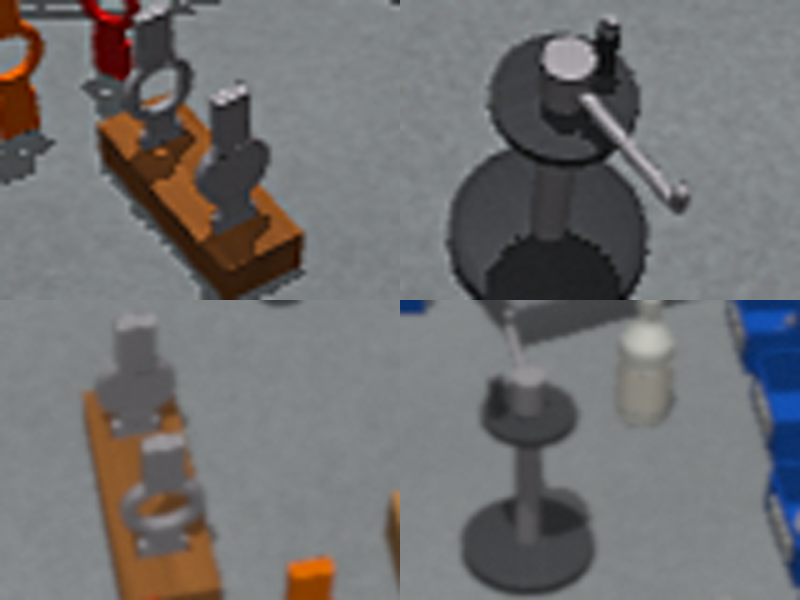

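The grey gauge with the see-through ring is at scene (223,140), side (250,285), and is the far one on the holder. The grey piece at scene (236,155), side (241,248) has a solid disc, so it is the blank; the orange and red ones are excluded. The bar points to the upper left in the side view, and the dark pin is at scene (286,218). Now the numbers.

```bash
cat >> h.py <<'E'
def circ(xy):
    A=np.c_[2*xy,np.ones(len(xy))]; s=np.linalg.lstsq(A,(xy**2).sum(1),rcond=None)[0]; return s[:2],np.sqrt(s[2]+s[:2]@s[:2])
E
python3 - <<'E'
from h import *
for n in("scene","side"):
    z=np.load(f"pics/{n}0.npz"); P=pts(z,z["d"])
    D=np.hypot(P[...,0]-573,P[...,1]-137)
    hub=(P[...,2]>172)&(P[...,2]<182)&(D<20)
    Q=P[hub]; h=cv2.convexHull(Q[:,:2].astype(np.float32))[:,0]
    print(n,"hub n",len(Q),Q.mean(0).round(1),cv2.minEnclosingCircle(h))
    for nm,m in(("hi",(P[...,2]>150)&(P[...,2]<185)&(D>20)&(D<100)),):
        a=np.degrees(np.arctan2(P[...,1]-137,P[...,0]-573))[m]%360
        Q=P[m]; 
        for i in np.argsort(D[m])[::max(1,len(Q)//28)]: print(Q[i].round(),D[m][i].round(),a[i].round(),end="; ")
    print()
    # gauges tabs
    for nm,y0 in(("gauge",-277),("blank",-180)):
        m=(P[...,2]>108)&(P[...,2]<147)&(abs(P[...,1]-y0)<14)&(abs(P[...,0]-533)<25)
        Q=P[m]; print(nm,len(Q),Q.mean(0).round(1),Q.min(0).round(),Q.max(0).round()); 
        Q=Q[Q[:,2]>138]; print(" top",len(Q),Q.mean(0).round(1),cv2.minAreaRect(Q[:,:2].astype(np.float32)))
    m=(P[...,2]>29)&(P[...,2]<35)&(abs(P[...,1]+230)<110)&(abs(P[...,0]-533)<50)
    print("holder",m.sum(),cv2.minAreaRect(P[m][:,:2].astype(np.float32)))
    m=(P[...,2]>110)&(P[...,2]<150)&(P[...,1]<-290)&(P[...,1]>-420)&(abs(P[...,0]-570)<80)
    Q=P[m]; k=cv2.kmeans(Q.astype(np.float32),2,None,(3,50,.1),5,0); print("lookalikes",k[2].round())
E
```

```text
scene hub n 91 [573.6 139.1 176.2] ((569.9627075195312, 138.8760223388672), 16.46654510498047)
[576. 157. 161.] 20.0 82.0; [553. 135. 179.] 21.0 187.0; [574. 158. 162.] 21.0 88.0; [551. 140. 164.] 22.0 173.0; [550. 141. 177.] 23.0 171.0; [549. 140. 167.] 24.0 172.0; [549. 138. 176.] 24.0 178.0; [548. 139. 161.] 25.0 175.0; [548. 128. 177.] 26.0 199.0; [569. 163. 165.] 27.0 98.0; [572. 165. 165.] 28.0 91.0; [570. 166. 165.] 29.0 95.0; [575. 169. 163.] 32.0 87.0; [571. 171. 164.] 34.0 93.0; [571. 176. 167.] 39.0 92.0; [570. 178. 164.] 41.0 95.0; [573. 180. 160.] 43.0 90.0; [572. 183. 160.] 46.0 91.0; [566. 186. 164.] 49.0 98.0; [571. 189. 164.] 52.0 92.0; [570. 192. 163.] 55.0 93.0; [567. 195. 165.] 59.0 96.0; [566. 198. 163.] 61.0 97.0; [571. 201. 163.] 64.0 92.0; [567. 204. 164.] 67.0 95.0; [569. 207. 165.] 70.0 93.0; [570. 209. 160.] 72.0 93.0; [564. 212. 165.] 76.0 97.0; [569. 215. 164.] 78.0 93.0; [568. 218. 165.] 82.0 93.0; [567. 222. 178.] 85.0 94.0; [569. 224. 166.] 87.0 92.0; [566. 225. 160.] 88.0 94.0; [568. 226. 168.] 89.0 93.0; [566. 227. 167.] 90.0 95.0; 
gauge 77 [ 539.5 
[... 1400 characters left out ...]
 95.0; [564. 213. 165.] 76.0 97.0; [564. 219. 172.] 82.0 96.0; [562. 219. 164.] 83.0 98.0; [565. 221. 177.] 84.0 96.0; 
gauge 145 [ 536.4 -276.1  130.5] [ 525. -280.  108.] [ 548. -266.  146.]
 top 59 [ 536.7 -274.   142.1] ((536.4827880859375, -272.9563293457031), (23.48374366760254, 11.417064666748047), 5.461294651031494)
blank 137 [ 525.7 -186.5  129.9] [ 514. -192.  108.] [ 537. -176.  145.]
 top 46 [ 526.2 -184.2  142.2] ((526.1461181640625, -183.21730041503906), (23.600351333618164, 12.048534393310547), 5.207147598266602)
holder 674 ((531.4496459960938, -228.62896728515625), (60.18684005737305, 160.9553680419922), 6.491253852844238)
lookalikes [[ 608. -357.  128.]
 [ 526. -380.  129.]]
```

The two views agree:

| Item | Position (mm) | Angle |
|---|---|---|
| Swivel axis | about (572,137) | – |
| Bar | – | about 95° |
| Pin | about (546.5,133) | home at about 165° |
| Gauge | about (537.5,-272) | y at about 96.5° |
| Blank | 91 mm from the gauge | – |

The blank spacing matches the nominal 90 mm. I'll move the wrist above the stand, turning to tool yaw 95°.

{"api": "jog_arm", "payload": {"increments": [23,-27,5,0,0,-4.1,1,23,-27,5,0,0,-4.1,1,23,-27,5,0,0,-4.1,1,23,-27,5,0,0,-4.1,1,23,-27,5,0,0,-4.1,1,23,-27,5,0,0,-4.1,1,23,-27,5,0,0,-4.1,1,23,-27,5,0,0,-4.1,1]}}

```text
time_s: 0.95
tool_pos: [387.3, 369.5, 442.4]
tcp_rot: [-3.137, -0.001, 2.227]
wrist_force: [0.6, 0.4, -0.4]
finger_gap: 91.8
```

{"api": "jog_arm", "payload": {"increments": [23,-27,5,0,0,-4.1,1,23,-27,5,0,0,-4.1,1,23,-27,5,0,0,-4.1,1,23,-27,5,0,0,-4.1,1,23,-27,5,0,0,-4.1,1,23,-27,5,0,0,-4.1,1,23,-27,5,0,0,-4.1,1,0,0,0,0,0,0,1]}}

```text
time_s: 1.75
tool_pos: [555.3, 168.3, 478.4]
tcp_rot: [-3.137, 0.0, 1.699]
wrist_force: [-0.2, 0.2, -0.2]
finger_gap: 92.0
```

```bash
python3 - <<'E'
from h import *
im,d,c=grab("wrist"); np.savez("pics/wrist1.npz",im=im,d=d,**c)
P=pts(c,d)
for z,p in((160,(572,137,176)),(0,(546,133,178)),(0,(564.6,221.7,160))): 
    u,v=proj(c,p); print(p,round(u),round(v)); cv2.circle(im,(int(u),int(v)),3,(0,0,255),1)
cv2.imwrite("pics/wrist1.png",cv2.resize(im,(800,600)))
D=np.hypot(P[...,0]-572,P[...,1]-137)
for nm,m in(("hub",(abs(P[...,2]-176)<4)&(D<17)),("disc",(abs(P[...,2]-144)<5)&(D<45)),("pin",(abs(P[...,2]-178)<5)&(D<36)&(D>18)),("tip",(abs(P[...,2]-176)<5)&(D<100)&(D>75))):
    Q=P[m]; print(nm,len(Q),Q.mean(0).round(1),cv2.minEnclosingCircle(Q[:,:2].astype(np.float32)) if len(Q) else "")
m=(abs(P[...,2]-162)<6)&(D>20)&(D<80)&(P[...,1]>155); print(cv2.fitLine(P[m][:,:2].astype(np.float32),1,0,.01,.01).ravel(),P[m].mean(0))
E
```

```text
(572, 137, 176) 266 227
(546, 133, 178) 236 229
(564.6, 221.7, 160) 271 127
hub 653 [572.  138.7 175.7] ((571.8665161132812, 138.13453674316406), 13.100629806518555)
disc 3019 [573.5 141.2 143.8] ((572.1160278320312, 138.09901428222656), 37.06513214111328)
pin 159 [547.2 134.7 178.1] ((547.4673461914062, 133.411865234375), 6.270829200744629)
tip 79 [563.5 222.8 174.4] ((563.5404663085938, 222.62774658203125), 3.9599430561065674)
[ 9.9080056e-02 -9.9507946e-01  5.6688922e+02  1.8799965e+02] [566.98798937 187.65573089 162.93236112]
```

View pics/wrist1.png

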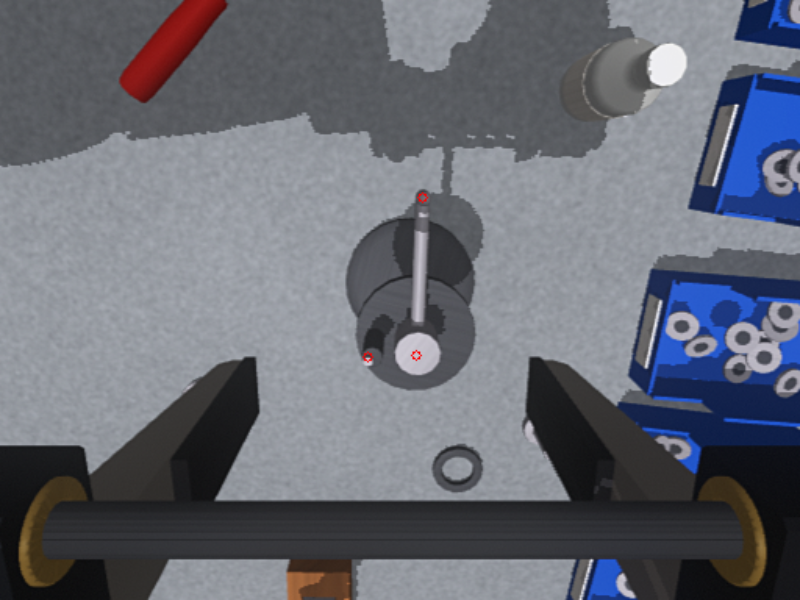

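The wrist view at 800×600 shows the hub at (417,354), the pin at (368,358) and the hook tip at (423,197). The fits match the given sizes (hub radius 13.1, disc 37.07, pin 6.3). The axis is (572,138), the bar is at 95.7°, and the cam centre at (547.3,133.8) puts home at about 166°. I'll close the gripper and move to the bar's clockwise side.

{"api": "jog_arm", "payload": {"increments": [20,14,0,0,0,-0.5,0,20,14,0,0,0,-0.5,0,18,12,0,0,0,-0.5,0,0,0,0,0,0,0,0,0,0,-30,0,0,0,0,0,0,-30,0,0,0,0,0,0,-30,0,0,0,0,0,0,0,0,0,0,0], "force": 20}}

```text
time_s: 2.6
tool_pos: [606.5, 215.0, 383.9]
tcp_rot: [-3.129, -0.001, 1.685]
wrist_force: [-1.2, -0.5, -0.5]
finger_gap: 30.0
```

{"api": "jog_arm", "payload": {"increments": [5,-7,-15,0,-0.7,0,0,0,0,-15,0,0,-0.5,0,0,0,-10,0,0,0,0,0,0,0,0,0,0,0,0,0,0,0,0,0,0,0,0,0,0,0,0,0,0,0,0,0,0,0,0,0,0,0,0,0,0,0]}}

```text
time_s: 3.4
tool_pos: [610.0, 210.1, 348.7]
tcp_rot: [3.138, -0.002, 1.68]
wrist_force: [0.7, 0.6, -1.2]
finger_gap: 0.1
```

{"api": "jog_arm", "payload": {"increments": [0,-2,-5,0,0,0,0,0,-1,-5,0,0,0,0,-5,0,-1,0,0,0,0,-4,0,0,0,0,0,0,-4,0,0,0,0,0,0,-3,0,0,0,0,0,0,-3,0,0,0,0,0,0,0,0,0,0,0,0,0]}}

```text
time_s: 4.2
tool_pos: [589.0, 206.7, 337.0]
tcp_rot: [3.138, -0.002, 1.68]
wrist_force: [0.1, -1.1, 0.4]
finger_gap: 0.7
```

{"api": "jog_arm", "payload": {"increments": [-7.1,1.4,1,0,0,6,0,-7.2,0.6,1,0,0,6,0,-7.2,-0.1,1,0,0,6,0,-7.1,-0.9,0,0,0,6,0,-7.0,-1.6,0,0,0,6,0,-6.8,-2.3,0,0,0,6,0,-6.5,-3,0,0,0,6,0,0,0,0,0,0,0,0]}}

```text
time_s: 5.0
tool_pos: [541.1, 202.2, 342.2]
tcp_rot: [3.127, -0.0, 2.441]
wrist_force: [-1.0, -0.6, 0.4]
finger_gap: 0.6
```

```bash
cat >> h.py <<'E'
def bar(n):
    im,d,c=grab(n); P=pts(c,d); D=np.hypot(P[...,0]-572,P[...,1]-138)
    g=im.astype(int); m=(P[...,2]>160)&(P[...,2]<169)&(D>32)&(D<84)&(g.mean(-1)>100)
    a=np.degrees(np.arctan2(P[...,1]-138,P[...,0]-572))[m]; print(n,"bar n",m.sum(),"angle med",np.median(a) if len(a) else None, np.percentile(a,[10,90]) if len(a) else "")
    t=(P[...,2]>171)&(P[...,2]<180)&(D>78)&(D<93); print("  tip",t.sum(),P[t].mean(0).round(1)); return im,d,c
E
python3 - <<'E'
from h import *
for n in("scene","side"): im,d,c=bar(n)
E
```

```text
scene bar n 6 angle med 123.91587847895815 [120.6808854  126.70102937]
  tip 4 [521.6 206.5 173.5]
side bar n 31 angle med 131.41040308013837 [127.42669235 133.58361908]
  tip 5 [517.6 200.7 177.1]
```

{"api": "jog_arm", "payload": {"increments": [-3,-2,0,0,0,2.4,0,-2.9,-2.1,0,0,0,2.4,0,-2.8,-2.3,0,0,0,2.4,0,-2.7,-2.5,0,0,0,2.4,0,-2.6,-2.6,0,0,0,2.4,0,-2.5,-2.7,0,0,0,2.4,0,0,0,0,0,0,0,0,0,0,0,0,0,0,0]}}

```text
time_s: 5.9
tool_pos: [528.2, 190.3, 343.2]
tcp_rot: [3.12, 0.001, 2.673]
wrist_force: [0.7, 0.2, 0.1]
finger_gap: 0.4
```

{"api": "jog_arm", "payload": {"increments": [-1.5,-1.3,0,-0.4,0.2,1.5,0,-1.5,-1.4,0,-0.4,0.2,1.5,0,-1.4,-1.4,0,-0.4,0.2,1.5,0,-1.4,-1.5,0,0,0,1.5,0,-1.3,-1.5,0,0,0,1.5,0,-1.3,-1.6,0,0,0,1.5,0,0,0,0,0,0,0,0,0,0,0,0,0,0,0]}}

```text
time_s: 6.7
tool_pos: [519.7, 181.6, 343.2]
tcp_rot: [-3.139, 0.0, 2.84]
wrist_force: [1.1, 2.0, -0.9]
finger_gap: 0.5
```

{"api": "jog_arm", "payload": {"increments": [-0.6,-0.8,0,0,0,0.5,0,-0.6,-0.8,0,0,0,0.5,0,-0.6,-0.8,0,0,0,0.5,0,-0.6,-0.8,0,0,0,0.5,0,-0.6,-0.8,0,0,0,0.5,0,0,0,0,0,0,0,0,0,0,0,0,0,0,0,0,0,0,0,0,0,0]}}

```text
time_s: 7.5
tool_pos: [516.7, 177.2, 343.2]
tcp_rot: [-3.139, 0.001, 2.887]
wrist_force: [0.8, 1.3, -0.7]
finger_gap: 0.8
```

{"api": "jog_arm", "payload": {"increments": [-0.3,-0.4,0,0,0,0.2,0,-0.3,-0.4,0,0,0,0.2,0,-0.3,-0.4,0,0,0,0.2,0,-0.3,-0.4,0,0,0,0.2,0,-0.3,-0.4,0,0,0,0.2,0,-0.3,-0.4,0,0,0,0.2,0,-0.3,-0.4,0,0,0,0.2,0,-0.3,-0.4,0,0,0,0.2,0]}}

```text
time_s: 8.3
tool_pos: [514.5, 173.7, 343.4]
tcp_rot: [-3.139, 0.002, 2.917]
wrist_force: [1.6, 1.7, -0.9]
finger_gap: 0.5
```

{"api": "jog_arm", "payload": {"increments": [-0.26,-0.43,0,0,0,0.2,0,-0.26,-0.43,0,0,0,0.2,0,-0.26,-0.43,0,0,0,0.2,0,-0.26,-0.43,0,0,0,0.2,0,-0.26,-0.43,0,0,0,0.2,0,-0.26,-0.43,0,0,0,0.2,0,-0.26,-0.43,0,0,0,0.2,0,-0.26,-0.43,0,0,0,0.2,0]}}

```text
time_s: 9.1
tool_pos: [512.4, 170.1, 343.6]
tcp_rot: [-3.139, 0.003, 2.948]
wrist_force: [1.4, 1.1, 0.0]
finger_gap: 0.5
```

```bash
python3 - <<'E'
from h import *
im,d,c=grab("wrist"); cv2.imwrite("pics/wrist2.png",cv2.resize(im,(800,600)))
P=pts(c,d);D=np.hypot(P[...,0]-572,P[...,1]-138)
for nm,m in(("pin",(abs(P[...,2]-178)<5)&(D<36)&(D>18)),("hub",(abs(P[...,2]-176)<4)&(D<17)),("tip",(abs(P[...,2]-176)<5)&(D<100)&(D>75))):
    Q=P[m]; print(nm,len(Q),Q.mean(0).round(1) if len(Q) else "",cv2.minEnclosingCircle(Q[:,:2].astype(np.float32)) if len(Q) else "")
print(bar("side")[2]["cx"])
E
```

```text
pin 0  
hub 3 [573.8 150.6 174.2] ((573.797119140625, 150.63623046875), 0.12053947150707245)
tip 582 [498.2 168.5 175.5] ((497.39666748046875, 169.48837280273438), 18.58966827392578)
side bar n 32 angle med 169.91905135067947 [167.33065795 173.46958687]
  tip 8 [488.7 154.7 174.8]
253.85717844121686
```

View pics/wrist2.png

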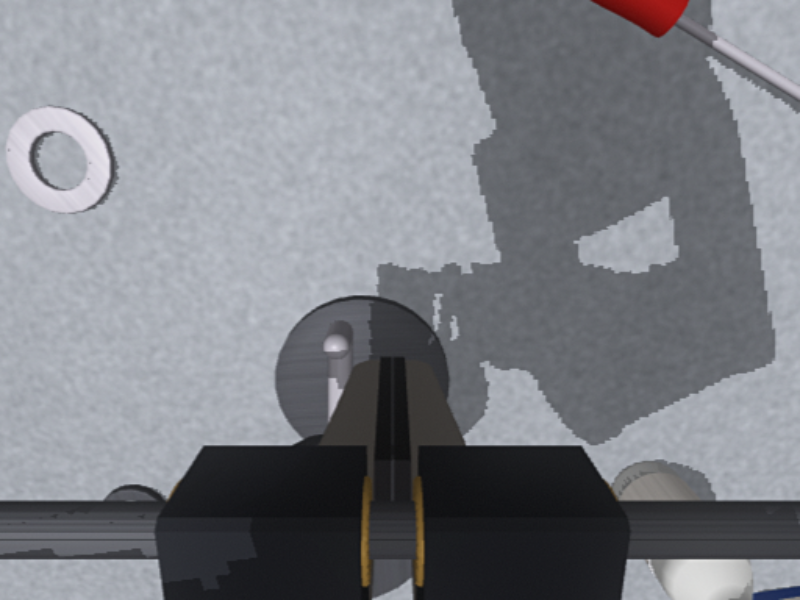

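The wrist view shows the upturned tip at (335,345) and the closed fingers tapering beside the bar. The fingers are narrower at the tip than I assumed, so the bar angle needs recomputing from the tip pixel.

```bash
python3 - <<'E'
from h import *
im=cv2.imread("pics/wrist2.png"); c=env.get_calibration("wrist")
p=onz(c,335*.64,342*.64,176); print(p, np.degrees(np.arctan2(p[1]-138,p[0]-572)), np.hypot(p[1]-138,p[0]-572))
# bar centre near the tip, edges on row 400 (800 view) 
for x in(328,342): print(onz(c,x*.64,395*.64,162))
print(onz(c,353*.64,358*.64,153),onz(c,432*.64,358*.64,153))
E
```

```text
[487.12832481 157.78848293 176.        ] 166.87552258581255 87.14806542210327
[509.21685213 148.95182615 162.        ]
[510.0926802  153.42428943 162.        ]
[501.5465631  158.28833413 153.        ] [506.66220299 184.38556466 153.        ]
```

{"api": "jog_arm", "payload": {"increments": [-0.1,-0.4,0,0,0,0,0,-0.1,-0.4,0,0,0,0,0,-0.1,-0.4,0,0,0,0,0,-0.1,-0.4,0,0,0,0,0,-0.1,-0.4,0,0,0,0,0,-0.1,-0.4,0,0,0,0,0,-0.1,-0.4,0,0,0,0,0,-0.1,-0.4,0,0,0,0,0]}}

```text
time_s: 10.0
tool_pos: [511.7, 167.8, 343.7]
tcp_rot: [3.141, 0.003, 2.947]
wrist_force: [1.1, 5.5, -1.1]
finger_gap: 0.4
```

{"api": "jog_arm", "payload": {"increments": [-0.1,-0.4,0,0,0,0,0,-0.1,-0.4,0,0,0,0,0,-0.1,-0.4,0,0,0,0,0,-0.1,-0.4,0,0,0,0,0,-0.1,-0.4,0,0,0,0,0,-0.1,-0.4,0,0,0,0,0,-0.1,-0.4,0,0,0,0,0,-0.1,-0.4,0,0,0,0,0]}}

```text
time_s: 10.8
tool_pos: [511.4, 166.6, 343.8]
tcp_rot: [3.134, 0.004, 2.945]
wrist_force: [2.0, 5.4, -2.3]
finger_gap: 0.5
```

{"api": "jog_arm", "payload": {"increments": [-0.12,-0.6,0,0,0,0,0,-0.12,-0.6,0,0,0,0,0,-0.14,-0.7,0,0,0,0,0,-0.14,-0.7,0,0,0,0,0,-0.14,-0.7,0,0,0,0,0,-0.14,-0.7,0,0,0,0,0,-0.14,-0.7,0,0,0,0,0,-0.14,-0.7,0,0,0,0,0]}}

```text
time_s: 11.6
tool_pos: [510.8, 164.4, 344.0]
tcp_rot: [3.125, 0.005, 2.944]
wrist_force: [1.3, 7.4, -2.4]
finger_gap: 0.6
```

{"api": "jog_arm", "payload": {"increments": [-0.14,-0.7,0,-0.1,0.02,0,0,-0.14,-0.7,0,-0.1,0.02,0,0,-0.16,-0.8,0,-0.1,0.02,0,0,-0.16,-0.8,0,-0.1,0.02,0,0,-0.16,-0.8,0,-0.1,0.02,0,0,-0.16,-0.8,0,-0.1,0.02,0,0,-0.16,-0.8,0,-0.1,0.02,0,0,-0.16,-0.8,0,-0.1,0.02,0,0]}}

```text
time_s: 12.4
tool_pos: [510.5, 163.8, 344.1]
tcp_rot: [3.124, 0.006, 2.94]
wrist_force: [2.0, 9.3, -3.2]
finger_gap: 0.3
```

{"api": "jog_arm", "payload": {"increments": [-0.18,-0.9,-0.1,-0.12,0.02,0,0,-0.2,-1.0,-0.1,-0.13,0.02,0,0,-0.2,-1.05,-0.1,-0.13,0.02,0,0,-0.2,-1.05,-0.1,-0.13,0.02,0,0,-0.2,-1.05,-0.1,-0.13,0.02,0,0,-0.2,-1.05,-0.1,-0.13,0.02,0,0,-0.2,-1.05,-0.1,-0.13,0.02,0,0,-0.2,-1.05,-0.1,-0.13,0.02,0,0]}}

```text
time_s: 13.2
tool_pos: [510.0, 163.1, 344.0]
tcp_rot: [3.121, 0.008, 2.936]
wrist_force: [2.5, 11.9, -3.2]
finger_gap: 0.8
```

{"api": "jog_arm", "payload": {"increments": [-0.2,-1.05,-0.05,-0.13,0.02,0.05,0,-0.2,-1.05,-0.05,-0.13,0.02,0.05,0,-0.2,-1.05,-0.05,-0.13,0.02,0.05,0,-0.2,-1.05,-0.05,-0.13,0.02,0.05,0,-0.2,-1.05,-0.05,-0.13,0.02,0.05,0,-0.2,-1.05,-0.05,-0.13,0.02,0.05,0,-0.2,-1.05,-0.05,-0.13,0.02,0.05,0,-0.2,-1.05,-0.05,-0.13,0.02,0.05,0]}}

```text
time_s: 14.0
tool_pos: [509.5, 162.7, 344.1]
tcp_rot: [3.118, 0.01, 2.939]
wrist_force: [1.4, 11.7, -4.2]
finger_gap: 0.3
```

I pressed at 11.9–12.2 N for over 0.8 s with almost no further movement, so the hook is home at the stop. I'll back off, rise and look.

{"api": "jog_arm", "payload": {"increments": [0.4,2,0,0,0,0,0,2,10,0,0,0,0,0,4,20,0,-0.6,0.4,0,0,0,0,30,-0.6,0.4,0,0,0,0,40,0,0,0,0.5,5,-13,40,0,0,0,1,10,-20,30,0,0,0,1,5,-12,0,0,0,0,1]}}

```text
time_s: 14.8
tool_pos: [533.7, 151.0, 486.9]
tcp_rot: [-3.129, -0.008, 2.943]
wrist_force: [-0.1, -0.8, 0.0]
finger_gap: 30.3
```

```bash
python3 - <<'E'
from h import *
o=env.get_obs(); print(o["time_s"],o["tool_pos"],o["tcp_rot"],o["q"].round(2))
im,d,c=grab("wrist"); cv2.imwrite("pics/wrist3.png",cv2.resize(im,(800,600)))
P=pts(c,d);D=np.hypot(P[...,0]-572,P[...,1]-138)
for nm,m in(("disc",(abs(P[...,2]-144)<5)&(D<45)),("pin",(abs(P[...,2]-178)<5)&(D<36)&(D>18)&(P[...,1]<143)),("hub",(abs(P[...,2]-176)<4)&(D<17)),("tip",(abs(P[...,2]-176)<5)&(D<100)&(D>75))):
    Q=P[m]; print(nm,len(Q),Q.mean(0).round(1) if len(Q) else "",cv2.minEnclosingCircle(Q[:,:2].astype(np.float32)) if len(Q) else "")
m=(abs(P[...,2]-162)<6)&(D>36)&(D<80)&(P[...,0]<540); 
L=cv2.fitLine(P[m][:,:2].astype(np.float32),1,0,.01,.01).ravel(); print(m.sum(),L,np.degrees(np.arctan2(L[1],L[0])),P[m].mean(0)); q=P[m].mean(0); print(np.degrees(np.arctan2(q[1]-138,q[0]-572)))
print(P[m][:,2].max())
E
```

```text
14.8 [533.68685673 150.97054442 486.87351489] [-3.1285296  -0.00815662  2.94263367] [ 0.28  0.18  1.68 -0.01  1.29 -1.09]
disc 2708 [571.1 139.  143.8] ((572.3468627929688, 137.78048706054688), 36.96916961669922)
pin 146 [546.5 133.7 178.2] ((547.1514892578125, 133.52731323242188), 5.876950740814209)
hub 608 [571.5 137.8 175.7] ((571.8397216796875, 137.455078125), 12.981307983398438)
tip 72 [489.  155.7 174.3] ((489.2239685058594, 155.6496124267578), 3.9210081100463867)
425 [ 9.7384465e-01 -2.2721481e-01  5.2969958e+02  1.4664671e+02] -13.133151 [515.12198773 150.02542653 162.91159906]
168.06205233366748
165.46743098618197
```

Axis (572,137.7), tip (489.2,155.6): the bar is at about 167.2°. With the cam at (547.1,133.5) the predicted contact angle is 166.3°, so it agrees with being home. On to the gauge.

{"api": "jog_arm", "payload": {"increments": [0,-47,0,-0.4,0,2.2,1,0,-47,0,-0.4,0,2.2,1,0,-47,-5,0,0.2,2.2,1,0,-47,-5,0,0.2,2.2,1,0,-47,-5,0,0,2.2,1,0,-47,-5,0,0,2.2,1,0,-47,-5,0,0,2.2,1,0,-47,-5,0,0,2.2,1]}}

```text
time_s: 15.65
tool_pos: [529.0, -232.3, 441.6]
tcp_rot: [-3.115, -0.033, -3.016]
wrist_force: [1.1, 0.4, 0.5]
finger_gap: 91.8
```

{"api": "jog_arm", "payload": {"increments": [0,-30,0,0,0,0,1,0,-12,0,0,0,0,1,0,0,0,0,0,0,1,0,0,0,0,0,0,1,0,0,0,0,0,0,1,0,0,0,0,0,0,1,0,0,0,0,0,0,1,0,0,0,0,0,0,1]}}

```text
time_s: 16.45
tool_pos: [527.4, -274.0, 433.8]
tcp_rot: [-3.122, -0.044, -3.017]
wrist_force: [0.5, -0.2, 0.5]
finger_gap: 92.0
```

```bash
cat > g.py <<'E'
from h import *
o=env.get_obs(); print(o["time_s"],o["tool_pos"],o["tcp_rot"],np.degrees(o["tcp_rot"][2])%360,o["q"].round(2))
im,d,c=grab("wrist"); P=pts(c,d)
for nm,x0,y0 in(("gauge",537.5,-272),("blank",527.8,-181.5)):
    m=(abs(P[...,2]-141)<4)&(np.hypot(P[...,0]-x0,P[...,1]-y0)<20); Q=P[m]
    print(nm,len(Q),Q.mean(0).round(1),cv2.minAreaRect(Q[:,:2].astype(np.float32)) if len(Q)>3 else "")
    print(cv2.minAreaRect(np.argwhere(m)[:,::-1].astype(np.float32)))
    u,v=proj(c,(x0,y0,141)); cv2.circle(im,(int(u),int(v)),3,(0,0,255),1)
cv2.imwrite("pics/wrist4.png",cv2.resize(im,(800,600)))
m=(abs(P[...,2]-32)<4)&(abs(P[...,1]+227)<110)&(abs(P[...,0]-532)<50); print("holder",cv2.minAreaRect(P[m][:,:2].astype(np.float32)))
E
python3 g.py
```

```text
16.45 [ 527.3972834  -274.01860818  433.75411779] [-3.12163529 -0.04431711 -3.01727683] 187.12277209392497 [-0.47  0.29  1.66 -0.04  1.22 -2.15]
gauge 337 [ 535.9 -272.7  140.7] ((536.13330078125, -272.7188415527344), (23.862140655517578, 9.251873970031738), 7.474399089813232)
((258.5, 218.0), (28.0, 11.0), 90.0)
blank 357 [ 525.7 -183.9  140.5] ((526.3110961914062, -183.51829528808594), (23.86565589904785, 10.248854637145996), 6.105486869812012)
((366.3564147949219, 219.93563842773438), (13.034987449645996, 28.259056091308594), 5.710592269897461)
holder ((531.735595703125, -227.636474609375), (60.71640396118164, 160.14471435546875), 6.397813320159912)
```

View pics/wrist4.png

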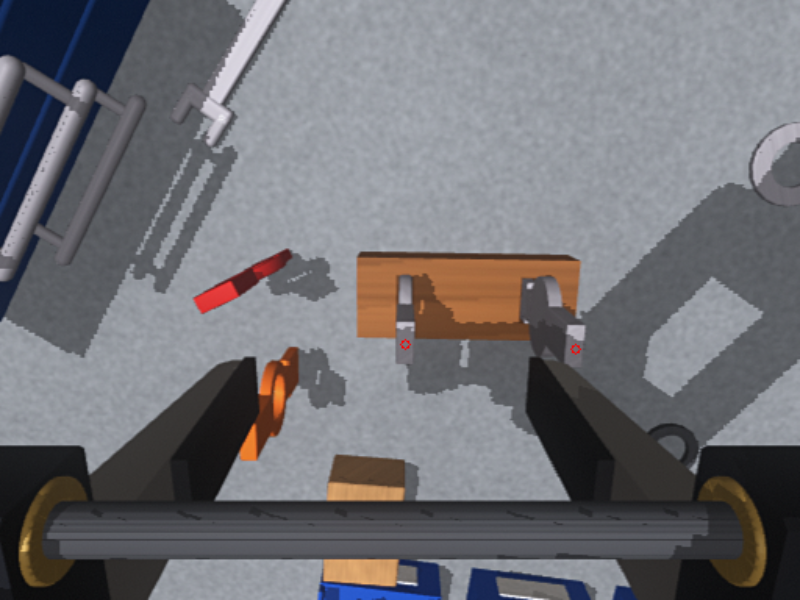

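The window gauge's tab top is at (405,340) and the solid blank is at (545,300)–(575,345) in the 800×600 view. The measured tab is 23.9×9.3 mm at (536.1,-272.7), at 6.4°. It lies 89 mm from the blank, as expected. The tool has picked up some tilt, so I'll compute the correction.

```bash
cat >> h.py <<'E'
from scipy.spatial.transform import Rotation as Ro
def togo(p,yaw):
    o=env.get_obs(); R=Ro.from_euler("xyz",o["tcp_rot"]); T=Ro.from_euler("xyz",[np.pi,0,np.radians(yaw)])
    print("t",o["time_s"],"shift",(np.array(p)-o["tool_pos"]).round(1),"turn",np.degrees((T*R.inv()).as_rotvec()).round(2),"F",o["wrist_force"].round(1),"gap",o["finger_gap"].round(1),"q6",o["q"][5].round(2))
E
python3 -c "
from h import *
togo((536.1,-272.7,296),186.4)"
```

```text
Traceback (most recent call last):
  File "h.py", line 25, in togo
    print("t",o["time_s"],"shift",(np.array(p)-o["tool_pos"]).round(1),"turn",np.degrees((T*R.inv()).as_rotvec()).round(2),"F",o["wrist_force"].round(1),"gap",o["finger_gap"].round(1),"q6",o["q"][5].round(2))
                                                                                                                                                               ^^^^^^^^^^^^^^^^^^^^^
AttributeError: 'float' object has no attribute 'round'
```

```bash
sed -i 's/o\["finger_gap"\].round(1)/o["finger_gap"]/; s/o\["q"\]\[5\].round(2)/o["q"][5]/' h.py; python3 -c "
from h import *
togo((536.1,-272.7,296),186.4)"
```

```text
t 16.5 shift [   8.7    1.4 -137.8] turn [ 1.44 -2.38 -0.74] F [-0.2  0.  -0.1] gap 91.80599083147641 q6 -2.1498337212143905
```

{"api": "jog_arm", "payload": {"increments": [4,1,0,0.7,-1.2,-0.4,0.7,4,0.4,0,0.7,-1.2,-0.3,0.7,0.7,0,-20,0,0,0,0.7,0,0,-30,0,0,0,0.7,0,0,-20,0,0,0,0.7,0,0,-10,0,0,0,0.7,0,0,0,0,0,0,0.7,0,0,0,0,0,0,0.7]}}

```text
time_s: 17.3
tool_pos: [538.8, -272.7, 353.9]
tcp_rot: [3.141, 0.015, -3.033]
wrist_force: [-0.2, 0.3, 0.3]
finger_gap: 64.1
```

```bash
python3 -c "
from h import *
togo((536.1,-272.7,296),186.4)"
```

```text
t 17.3 shift [ -2.7   0.  -57.9] turn [-0.12  0.83  0.15] F [-0.2  0.3  0.3] gap 64.06336368236859 q6 -2.1582821348307
```

{"api": "jog_arm", "payload": {"increments": [-2,0,0,0,0.6,0.1,0.6,-0.7,0,-10,0,0,0,0.6,0,0,-15,0,0,0,0.6,0,0,-15,0,0,0,0.6,0,0,-9,0,0,0,0.6,0,0,-5,0,0,0,0.6,0,0,0,0,0,0,0.6,0,0,0,0,0,0,0.6]}}

```text
time_s: 18.1
tool_pos: [536.4, -273.0, 298.1]
tcp_rot: [-3.141, 0.007, -3.031]
wrist_force: [-0.5, 0.2, -0.2]
finger_gap: 55.0
```

```bash
python3 -c "
from h import *
togo((536.1,-272.7,296),186.4)"
```

```text
t 18.1 shift [-0.3  0.3 -2.1] turn [-0.02  0.42  0.07] F [-0.5  0.2 -0.2] gap 55.026059131937465 q6 -2.1584627245800543
```

Close the fingers at moderate force.

{"api": "jog_arm", "payload": {"increments": [0,0,-2,0,0.4,0,0.1,0,0,0,0,0,0,0,0,0,0,0,0,0,0,0,0,0,0,0,0,0,0,0,0,0,0,0,0,0,0,0,0,0,0,0,0,0,0,0,0,0,0,0,0,0,0,0,0,0], "force": 25}}

```text
time_s: 18.9
tool_pos: [537.0, -273.2, 297.8]
tcp_rot: [-3.14, 0.002, -3.031]
wrist_force: [0.6, -0.1, 0.8]
finger_gap: 10.0
```

{"api": "jog_arm", "payload": {"increments": [0,0,3,0,0,0,0,0,0,8,0,0,0,0,0,0,15,0,0,0,0,0,0,30,0,0,0,0,0,0,40,0,0,0,0,0,0,40,0,0,0,0,0,0,25,0,0,0,0,0,0,0,0,0,0,0]}}

```text
time_s: 19.7
tool_pos: [535.2, -272.3, 470.4]
tcp_rot: [-3.14, 0.003, -3.031]
wrist_force: [0.6, -0.8, -2.0]
finger_gap: 9.7
```

{"api": "jog_arm", "payload": {"increments": [-3,15,0,0,0,4,0,-5,28,0,0,0,5.5,0,-6.9,36,0,0,0,5.5,0,-6.9,36,0,0,0,5.5,0,-6.9,36,0,0,0,5.5,0,-6.9,36,0,0,0,5.5,0,-6.9,36,0,0,0,5.5,0,-6.9,36,0,0,0,5.5,0]}}

```text
time_s: 20.5
tool_pos: [480.3, -8.2, 466.8]
tcp_rot: [3.141, 0.0, -2.268]
wrist_force: [1.1, 0.3, -1.8]
finger_gap: 9.7
```

```bash
python3 -c "
from h import *
togo((445,166.5,387),257.2)"
```

```text
t 20.5 shift [-35.3 174.7 -79.8] turn [-2.000e-02  0.000e+00  2.716e+01] F [ 1.1  0.3 -1.8] gap 9.727160925946105 q6 -2.464608858983839
```

{"api": "jog_arm", "payload": {"increments": [-8,30,-5,0,0,4.5,0,-8,30,-10,0,0,4.5,0,-8,30,-10,0,0,4.5,0,-8,30,-10,0,0,4.5,0,-5,25,-10,0,0,4.5,0,-1,14,-10,0,0,4.5,0,0,8,-5,0,0,0,0,0,0,0,0,0,0,0]}}

```text
time_s: 21.3
tool_pos: [434.9, 168.0, 400.3]
tcp_rot: [3.136, -0.002, -1.772]
wrist_force: [-0.5, 0.1, -2.4]
finger_gap: 9.9
```

```bash
python3 -c "
from h import *
togo((445,166.5,387),257.2)"
```

```text
t 21.3 shift [ 10.1  -1.5 -13.3] turn [ 0.05 -0.34 -1.27] F [-0.5  0.1 -2.4] gap 9.8724767009933 q6 -2.5759945058713196
```

{"api": "jog_arm", "payload": {"increments": [3,-0.5,-5,0,-0.2,-0.6,0,3,-0.5,-5,0,-0.2,-0.6,0,3,-0.5,-3,0,0,0,0,0,0,0,0,0,0,0,0,0,0,0,0,0,0,0,0,0,0,0,0,0,0,0,0,0,0,0,0,0,0,0,0,0,0,0]}}

```text
time_s: 22.1
tool_pos: [445.8, 163.5, 387.2]
tcp_rot: [-3.138, -0.001, -1.803]
wrist_force: [0.7, -0.4, -1.9]
finger_gap: 10.2
```

```bash
cat > e.py <<'E'
from h import *
import sys
togo((445,166.5,387),257.2)
o=env.get_obs(); t=o["tool_pos"]; e=t+np.array([-.2,-.8,-220.8]); u=np.array([-.975,.2215]); w=np.array([-.2215,-.975])
ims=[]
for n in("scene","side"):
    im,d,c=grab(n); P=pts(c,d); r=P[...,:2]-e[:2]; s=r@u; l=r@w; z=P[...,2]-e[2]
    m=(abs(s)<9)&(np.hypot(l,z)<32)&(P[...,2]>90); a=np.hypot(l,z)
    T=(abs(s)<9)&(abs(l)<30)&(z<-28)&(z>-66)
    print(n,"ring n",m.sum(),"l",np.percentile(l[m],[1,99]).round(1),"blade l",T.sum(),np.percentile(l[T],[1,99]).round(1),"z min",z[(abs(s)<9)&(abs(l)<12)&(z<0)&(z>-90)].min().round(1),"s",np.median(s[m]).round(1))
    q=cv2.resize(im,None,fx=5,fy=5,interpolation=cv2.INTER_CUBIC)
    for p in(e,(572-.975*85,137.7+.2215*85,160)): cv2.circle(q,tuple(int(5*k+2) for k in proj(c,p)),4,(0,0,255),1)
    x,y=(int(5*k) for k in proj(c,e+np.array([40,0,10]))); q=q[max(0,y-270):y+270,max(0,x-200):x+200]; ims.append(cv2.copyMakeBorder(q,0,540-q.shape[0],0,400-q.shape[1],0))
cv2.imwrite(sys.argv[1],np.hstack(ims))
E
python3 e.py pics/eye1.png
```

```text
t 22.1 shift [-0.8  3.  -0.2] turn [0.08 0.17 0.52] F [ 0.7 -0.4 -1.9] gap 10.181920013546378 q6 -2.5584707299513494
scene ring n 125 l [-25.4  22.1] blade l 82 [-15.4  13.9] z min -68.3 s -5.5
side ring n 102 l [-17.4  28.2] blade l 55 [-12.7  19.1] z min -65.9 s -2.7
```

View pics/eye1.png

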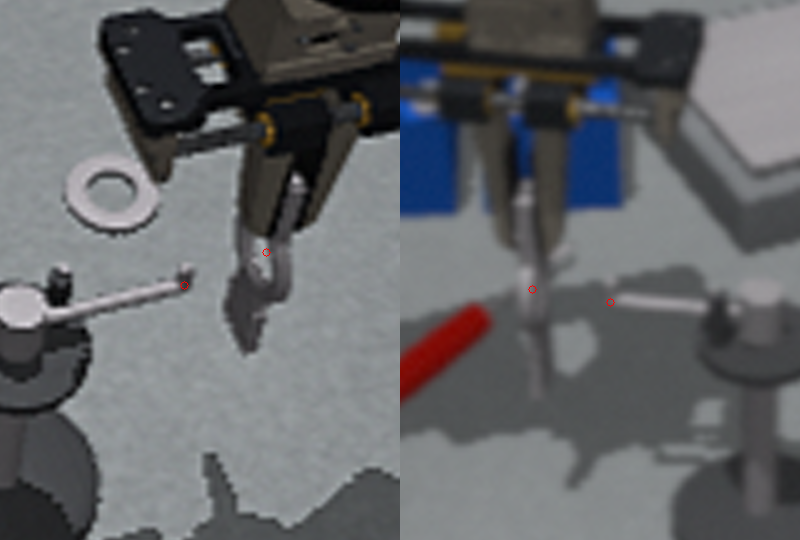

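Left crop: the eye marker (266,252) sits in the middle of the window, beyond the hook end (184,285). The right crop agrees. I'll align laterally and come closer to the tip.

{"api": "jog_arm", "payload": {"increments": [0,2,0,0.1,0.1,0.3,0,0,1.5,0,0,0.1,0.2,0,5,-1.1,0,0,0,0,0,6,-1.4,0,0,0,0,0,6,-1.4,0,0,0,0,0,4,-0.9,0,0,0,0,0,0,0,0,0,0,0,0,0,0,0,0,0,0,0]}}

```text
time_s: 23.0
tool_pos: [469.1, 162.3, 387.2]
tcp_rot: [3.141, 0.0, -1.793]
wrist_force: [0.1, 0.3, -2.4]
finger_gap: 9.8
```

```bash
python3 -c "
from h import *
togo((515.6,151.3,387),257.2)"
```

```text
t 23.0 shift [ 46.5 -11.   -0.2] turn [-0.03 -0.03 -0.04] F [ 0.1  0.3 -2.4] gap 9.776211829956093 q6 -2.589592690713263
```

{"api": "jog_arm", "payload": {"increments": [4,-0.9,0,0,0,0,0,5,-1.2,0,0,0,0,0,5,-1.2,0,0,0,0,0,5,-1.2,0,0,0,0,0,5,-1.2,0,0,0,0,0,4,-0.9,0,0,0,0,0,0,0,0,0,0,0,0,0,0,0,0,0,0,0]}}

```text
time_s: 23.8
tool_pos: [499.7, 154.9, 387.1]
tcp_rot: [3.141, 0.0, -1.794]
wrist_force: [0.1, 0.6, -1.4]
finger_gap: 9.9
```

```bash
python3 -c "
from h import *
togo((515.6,151.3,387),257.2)"
```

```text
t 23.8 shift [15.9 -3.6 -0.1] turn [-0.03 -0.04 -0.03] F [ 0.1  0.6 -1.4] gap 9.940555620045926 q6 -2.621558180081082
```

No contact force (x/y ≤ 0.6 N), and the gauge is past the tip. I'll advance the rest and start lowering to 5 mm above the expected seat.

{"api": "jog_arm", "payload": {"increments": [5,-1.1,0,0,0,0,0,5,-1.1,0,0,0,0,0,4,-0.9,0,0,0,0,0,0,0,-4,0,0,0,0,0,0,-4,0,0,0,0,0,0,-3,0,0,0,0,0,0,-2,0,0,0,0,0,0,0,0,0,0,0]}}

```text
time_s: 24.6
tool_pos: [514.4, 151.6, 372.5]
tcp_rot: [3.14, -0.0, -1.793]
wrist_force: [0.0, 0.7, -1.8]
finger_gap: 10.1
```

```bash
python3 -c "
from h import *
togo((515.6,151.3,368),257.2)"; python3 e.py pics/eye2.png
```

```text
t 24.6 shift [ 1.2 -0.3 -4.5] turn [-0.02 -0.1  -0.05] F [ 0.   0.7 -1.8] gap 10.111633831615928 q6 -2.6358750473089647
t 24.6 shift [-69.4  14.9  14.5] turn [-0.02 -0.1  -0.05] F [ 0.   0.7 -1.8] gap 10.111633831615928 q6 -2.6358750473089647
scene ring n 102 l [-25.5  16.3] blade l 69 [-15.2  14.8] z min -67.6 s -4.1
side ring n 84 l [-17.2  28.3] blade l 45 [-8.9 17.9] z min -67.3 s -1.8
```

View pics/eye2.png

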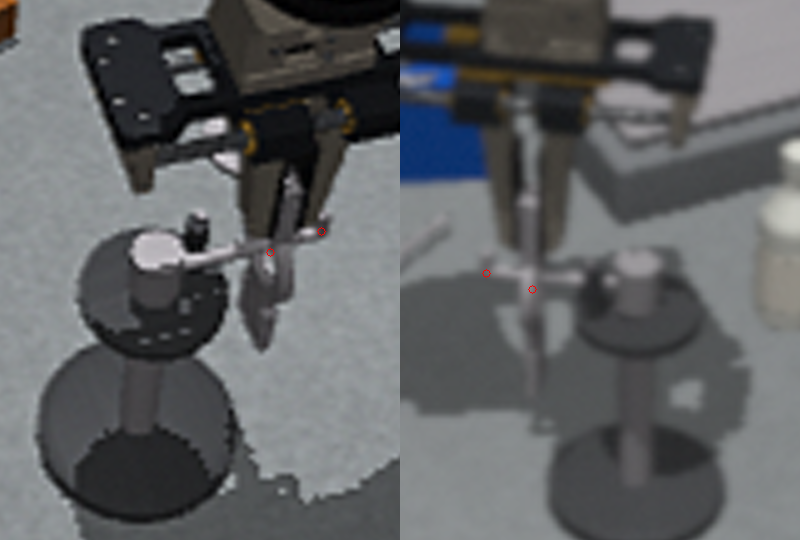

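The bar passes through the window in both views: at left it runs from the hub (160,250) to the tip (320,232), with the window at (270,252). I'll lower the gauge slowly and feel for the seat.

{"api": "jog_arm", "payload": {"increments": [0,0,-0.7,0,0,0,0,0,0,-0.7,0,0,0,0,0,0,-0.7,0,0,0,0,0,0,-0.7,0,0,0,0,0,0,-0.5,0,0,0,0,0,0,-0.4,0,0,0,0,0,0,-0.3,0,0,0,0,0,0,-0.3,0,0,0,0]}}

```text
time_s: 25.5
tool_pos: [514.6, 151.7, 368.7]
tcp_rot: [3.141, 0.001, -1.793]
wrist_force: [-0.1, -0.1, -1.9]
finger_gap: 9.9
```

{"api": "jog_arm", "payload": {"increments": [0,0,-0.3,0,0,0,0,0,0,-0.3,0,0,0,0,0,0,-0.3,0,0,0,0,0,0,-0.3,0,0,0,0,0,0,-0.3,0,0,0,0,0,0,-0.3,0,0,0,0,0,0,-0.3,0,0,0,0,0,0,-0.3,0,0,0,0]}}

```text
time_s: 26.3
tool_pos: [514.6, 151.8, 366.8]
tcp_rot: [3.141, 0.001, -1.793]
wrist_force: [-1.8, -0.9, 3.1]
finger_gap: 9.5
```

Seated: Fz went from -1.9 to +3.1 N. I'll open just a little.

{"api": "jog_arm", "payload": {"increments": [0,0,0,0,0,0,0,0,0,0.1,0,0,0,0.08,0,0,0,0,0,0,0.12,0,0,0,0,0,0,0.14,0,0,0,0,0,0,0.16,0,0,0,0,0,0,0.18,0,0,0,0,0,0,0.2,0,0,0,0,0,0,0.2]}}

```text
time_s: 27.1
tool_pos: [515.0, 151.9, 367.0]
tcp_rot: [-3.14, 0.002, -1.793]
wrist_force: [-0.2, 0.7, 0.5]
finger_gap: 18.7
```

{"api": "jog_arm", "payload": {"increments": [0,0,2,0,0,0,0.2,0,0,5,0,0,0,0.2,0,0,8,0,0,0,0.22,0,0,12,0,0,0,0.25,0,0,20,0,0,0,0.25,0,0,30,0,0,0,0.25,0,0,30,0,0,0,0.25,0,0,0,0,0,0,0.25]}}

```text
time_s: 27.9
tool_pos: [514.5, 151.7, 482.8]
tcp_rot: [-3.139, 0.002, -1.793]
wrist_force: [0.8, 0.2, -1.4]
finger_gap: 22.8
```

```bash
cat > f.py <<'E'
from h import *
import sys
o=env.get_obs(); print(o["time_s"],o["tool_pos"],o["wrist_force"])
e=np.array([515.4,150.5,147.]); u=np.array([-.975,.2215]); ims=[]
for n in("scene","side"):
    im,d,c=bar(n); P=pts(c,d); r=P[...,:2]-e[:2]; s=r@u; l=r@np.array([-.2215,-.975]); z=P[...,2]
    m=(abs(s)<14)&(abs(l)<32)&(z>70)&(z<215); print(n,m.sum(),"z",z[m].min(),z[m].max(),"s",np.median(s[m]),"l",np.percentile(l[m],[2,98]))
    t=m&(z>185); b=m&(z<118)
    for k,mm in(("tab",t),("blade",b)): print(" ",k,mm.sum(),"s",s[mm].mean().round(1),"l",l[mm].mean().round(1))
    q=cv2.resize(im,None,fx=5,fy=5,interpolation=cv2.INTER_CUBIC)
    x,y=(int(5*k) for k in proj(c,e+np.array([20,0,10]))); ims.append(q[max(0,y-270):y+270,x-200:x+200])
h=min(i.shape[0] for i in ims); cv2.imwrite(sys.argv[1],np.hstack([i[:h] for i in ims]))
E
python3 f.py pics/fin1.png
```

```text
27.9 [514.45212969 151.67671164 482.77864412] [ 0.77841382  0.17743496 -1.3575769 ]
scene bar n 39 angle med 165.75296123923957 [153.91178407 168.95591255]
  tip 8 [491.8 157.1 174.8]
scene 321 z 77.75530875907793 213.11432942149133 s -4.193256658937716 l [-25.49021993  19.42791466]
  tab 89 s -2.3 l -3.3
  blade 74 s -3.5 l -6.0
side bar n 50 angle med 169.01548614140552 [-175.63604679  173.58088678]
  tip 8 [489.4 154.4 175.4]
side 213 z 76.60682389236945 214.78117028769213 s -1.291598143410536 l [-12.6859886   25.55482892]
  tab 60 s -0.1 l 6.2
  blade 47 s -0.5 l 10.0
```

View pics/fin1.png

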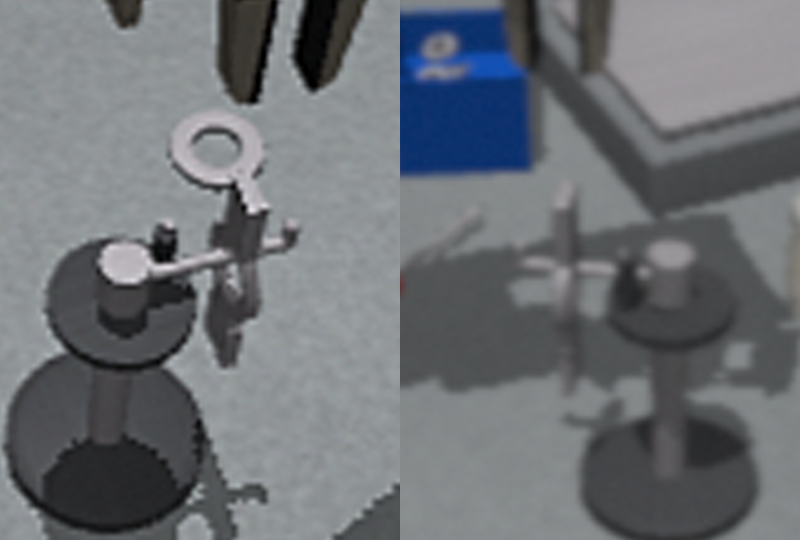

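Both views show the gauge hanging upright on the bar between the pin and the upturned end; the ring at (215,150) in the left crop is the washer on the bench behind. The fingers are clear. Now I'll let it settle and check the hook angle once more from the wrist.

{"api": "jog_arm", "payload": {"increments": [0,0,10,0,0,0,0.4,0,0,0,0,0,0,0.4,0,0,0,0,0,0,0.4,0,0,0,0,0,0,0.4,0,0,0,0,0,0,0.4,0,0,0,0,0,0,0.4,0,0,0,0,0,0,0.4,0,0,0,0,0,0,0.4]}}

```text
time_s: 28.8
tool_pos: [512.8, 151.2, 485.7]
tcp_rot: [3.133, -0.004, -1.793]
wrist_force: [0.5, -0.8, -0.1]
finger_gap: 36.8
```

```bash
python3 - <<'E'
from h import *
im,d,c=grab("wrist"); P=pts(c,d);D=np.hypot(P[...,0]-572,P[...,1]-137.7)
for nm,m in(("hub",(abs(P[...,2]-176)<4)&(D<17)),("pin",(abs(P[...,2]-178)<5)&(D<36)&(D>18)&(P[...,1]<143)),("tip",(abs(P[...,2]-176)<5)&(D<100)&(D>77))):
    Q=P[m]; print(nm,len(Q),cv2.minEnclosingCircle(Q[:,:2].astype(np.float32)) if len(Q) else "")
m=(abs(P[...,2]-162)<6)&(D>33)&(D<82)&(abs(P[...,1]-150)<15)&(abs(D-58)>9); Q=P[m]
if len(Q): L=cv2.fitLine(Q[:,:2].astype(np.float32),1,0,.01,.01).ravel(); print(len(Q),"bar",np.degrees(np.arctan2(L[1],L[0])),Q.mean(0))
# others undisturbed
z0=np.load("pics/scene0.npz"); im,d,c=grab("scene"); df=(abs(im.astype(int)-z0["im"]).max(-1)>60).astype(np.uint8)
df=cv2.morphologyEx(df,cv2.MORPH_OPEN,np.ones((3,3))); n,_,st,ce=cv2.connectedComponentsWithStats(df); print([(ce[i].round(),st[i,4]) for i in range(1,n) if st[i,4]>12])
E
python3 f.py pics/fin2.png
```

```text
hub 682 ((572.4535522460938, 137.73455810546875), 12.968780517578125)
pin 156 ((547.52587890625, 133.36122131347656), 5.987784385681152)
tip 62 ((489.7982177734375, 155.93826293945312), 3.9613749980926514)
291 bar -11.414979 [515.72806605 149.36244275 162.89934117]
[(array([305.,   2.]), np.int32(26)), (array([352.,   9.]), np.int32(1028)), (array([383.,   5.]), np.int32(58)), (array([396.,   7.]), np.int32(100)), (array([414.,   9.]), np.int32(357)), (array([401.,  28.]), np.int32(83)), (array([339.,  49.]), np.int32(172)), (array([405.,  55.]), np.int32(217)), (array([397.,  77.]), np.int32(350)), (array([420.,  79.]), np.int32(22)), (array([340.,  86.]), np.int32(226)), (array([453.,  85.]), np.int32(34)), (array([307.,  86.]), np.int32(15)), (array([307.,  93.]), np.int32(19)), (array([388.,  98.]), np.int32(124)), (array([485., 111.]), np.int32(532)), (array([317., 143.]), np.int32(4174)), (array([462., 123.]), np.int32(385)), (array([220., 134.]), np.int32(81)), (array([222., 146.]), np.int32(51)), (array([221., 157.]), np.int32(53)), (array([455., 185.]), np.int32(1222)), (arr
[... 214 characters left out ...]
2(139)), (array([477., 321.]), np.int32(1376)), (array([490., 378.]), np.int32(84)), (array([507., 381.]), np.int32(47))]
28.9 [512.80718218 151.20838465 485.82323931] [ 0.90026306 -0.08026584  0.2252139 ]
scene bar n 36 angle med 165.9563723357831 [152.81679048 169.03346642]
  tip 9 [491.7 157.2 173.9]
scene 321 z 76.76394642838181 212.59050136707094 s -4.166222078035639 l [-25.21836488  19.53886768]
  tab 89 s -2.3 l -3.2
  blade 72 s -3.5 l -6.3
side bar n 48 angle med 169.40168944467527 [-174.97136332  174.13229918]
  tip 9 [489.4 153.8 175.1]
side 214 z 79.84621488836535 214.23638985674938 s -1.3375446733028693 l [-14.50890689  26.88695092]
  tab 59 s -0.2 l 6.2
  blade 46 s -0.5 l 10.2
```

```bash
python3 - <<'E'
from h import *
z0=np.load("pics/side0.npz")["im"]; im,_,_=grab("side")
for i in(z0,im):
    m=(i[...,2]>90)&(i[...,1]<40)&(i[...,0]<40); m[230:]=0; print(np.argwhere(m).mean(0).round(1),m.sum())
print(env.hand_in(), env.get_obs()["time_s"])
E
```

```text
[148.1 182.9] 158
[147.8 182.8] 166
the job is handed in; nothing more can be done
the job is handed in; nothing more can be done
```

The job is done and handed in at about 29 s of the 72 s allowed; no verdict was reported.

**Hook:** I swung it anticlockwise from about 96° to about 167.5° and pressed it against the stop. Force readings were 12.2 N and then 11.8 N, 0.8 s apart, with almost no further movement. The highest force I read was about 12.6 N. Forces were only read at the end of each 0.8 s move, so anything between readings was not seen. Its measured angle was 167.6° before and after hanging the gauge; from the cam's measured position I expected about 166.3°.

**Gauge:** I took the grey gauge with the window and threaded it over the hook end without measurable contact. I lowered it until it touched with about 5 N, then let go. At the last check, about a second after release, it was hanging upright and still, between the pin and the upturned end.

**Checks that were less clear:**
- The scene and side cameras disagreed by about 2° on the hook angle and several mm on the gauge's sideways position. I relied on the wrist camera, whose fitted sizes matched those given.
- Comparing the scene before and after showed the arm, moved shadows, the hook and the emptied slot. It also showed a small change at the screwdriver, but its position in the side view was unchanged (within 0.3 px). I did not measure the other loose items one by one.

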